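Prop up the counselling display frame and hold it

ROBOT

A 7-joint arm with a two-finger parallel gripper is mounted at the origin on the work surface. World frame = base frame: x ahead of the robot, y to its left, z up, the work surface at z = 0. Lengths are in m, angles in degrees, forces in N, time in s.
With the tool pointing down it reaches from about 0.425 to 0.875 m from the base axis. Payload 4.7 kg.
Tool frame: the origin (TCP) lies midway between the tips of the shut fingers; the grasp point (between the pads) lies 19 mm behind it; z points along the fingers, y is the direction in which the jaws open and shut (so a half turn about z gives the same grasp; the last joint's range is limited). The gripper opens to 87 mm and grips with 3 to 60 N. Pads are 19 mm wide; open, the fingers measure 117 mm over their backs; the gripper's body (75 mm by 190 mm) begins 51 mm behind the grasp point.
Start: joints at [65.208, 18.392, -4.016, 83.108, 1.295, 78.541, -3.26], TCP at [0.281, -0.586, 0.202] pointing down, gripper open.
Joint ranges: [-163.93, 163.93], [-17.29, 119.83], [-79.2, 71.16], [3.27, 140.29], [-89.18, 269.18], [5.43, 117.66], [-154.24, 154.24]. Speed limits (degrees/s): [147.25, 147.25, 180, 180, 180, 180, 180].

INTERFACE

Orientations are given as [roll, pitch, yaw] about the fixed x, y, z axes, in that order (R = Rz(yaw) Ry(pitch) Rx(roll)).
In Python, from cell import env gives the robot as it stands. The module is installed in compiled form; this text tells all that it offers.
- The arm moves only by the tool servo_tool, never from a script. Its argument "plan" is a list of rows, each a list of 3 entries, a list of its own where there are three numbers: the opening, from 0 (shut) to 1 (fully open), then the shift along the tool's x, y, z in cm, then the turn, a rotation vector about the tool's x, y, z in degrees. A call has 1 to 20 rows; each row shifts and turns the pose as measured when the row begins, along the tool's axes as they then stand; what a row does not reach is not made up. A row lasts 1/12 s, in which the tool goes at most 41.7 mm and 7.16 degrees, less where a joint would pass 70% of its speed; a pose out of reach is approached as far as the arm can. A call is refused whole if a number of a shift passes 4.17 or a number of a turn 7.16, either way. A call with a gripper value outside its range is refused whole. The fingers move at their own pace and stop on an object; "force" is the grip in N (left out, the last holds). Time passes only in rows, so rows that do not move let the fingers close. It gives the time, the measured TCP pose, the force and the opening at its end, in the units of the state.
- env.get_obs(): the state, without advancing time (a new reading comes with each control period).
- env.read_camera(name): name is "scene" or "top" or "wrist"; returns a dict with "image" (384x512x3 uint8, blue, green, red), "fx", "fy", "cx", "cy" (pixels), "k1" (the pictures are not rectified: a ray, as slopes to the right and down, at radius r is drawn at 1 + k1 r^2 times it, then the intrinsics apply), "rvec" (rotation vector, rad) and "tvec" (3), from world to camera coordinates, as OpenCV has them; the wrist camera has in their place "T_tool_cam" (4x4, takes a point from camera to tool coordinates, whose origin is the TCP and whose axes are the flange's). Camera axes: x right, y down, z forward; pixel columns grow to the right and rows downward; lengths in m; the calibration is good to about 2 mm. A picture is of the moment at which its call begins: read the wrist's pose just before it. There is no depth.
- env.sign_off(): hands the job in, once; it reports no verdict.
The state is a dict: "time_s": time; "qpos": joint angles; "joint_velocities": joint speeds; "effort": joint torques, N m; "tool_pos": TCP position; "tool_rot": TCP orientation; "force": force on the tool from outside, world axes, zero at the start; "wrist_torque": the same for the moment, N m; "grip_width": finger opening in m.
Only numpy, scipy, OpenCV 4.12 (cv2) and the standard library are available. Lean on these libraries where they do the work, as an engineer would, in place of code of your own. Each camera call takes 0.05 s, during which the arm holds its last target. There are 200 camera calls.

TASK

The small display frame on the desk has to be set up. Its kickstand cannot come down while the brown bottle is standing on the foot plate, so first stand the bottle upright and fully on the round cork trivet and let go of it; then flip the orange kickstand from its upright stowed position over the top and all the way down behind the frame. Last, bring the frame, which tips towards the robot by itself, up to vertical and finish while still holding it there with the gripper so that it cannot tip; never tip the bottle over, and leave the jug and the stack of paper cups where they are.

Things in the scene. Friction and masses are not known exactly. Their poses are not given: they have to be found in the camera images.
- stand: fixed grey foot plate of the display stand, 200 (x) x 320 (y) x 12 mm thick, reaching from x = -65 to +135 mm and y = -160 to +160 mm. Origin on the desk under the frame, 6 mm in front of the frame's hinge line. Its x axis points from the frame's printed front (robot side) to its back, z up. The kickstand's rubber landing pad, 1 mm thick, lies at x = 60, y = 125 mm
- frame_hinge (a point): middle of the frame's hinge line, 30 mm above the desk; the hinge line runs along the stand's y axis
- tilt (a joint): tilt of the frame about the hinge line in rad: 0 = exactly vertical, negative = tipped forwards (towards the stand's -x, the robot side), positive = tipped back; range -0.25 to 0.30. A light spring and its weight tip it forwards to -0.25 from any tilt near 0; about 2 N at its top edge is enough to keep it up. With the kickstand down, its foot meets the pad at about 0 and props the frame against going further back, but nothing stops it tipping forwards again
- frame: white display frame with aluminium edges, 14 mm thick (its x), 200 mm wide (its y), 190 mm high (its z); origin at the middle of its lower edge, on the hinge line; turns with joint tilt
- frame_top (a point): middle of the frame's top edge (mid-thickness), 190 mm above the hinge line
- kickstand (a joint): angle of the kickstand relative to the frame in rad: 0 = stowed, pointing up alongside the frame; grows as it swings backwards (towards the stand's +x); 2.74 = fully down, at its stop. It has only slight friction: as soon as it leans a little behind vertical it falls down the rest by its own weight if nothing is in the way, and in front of vertical it falls back to 0. With the frame tipped forwards at -0.25, vertical is at 0.25
- kickstand_foot (a point): centre of the black rubber ball foot (18 mm diameter) at the free end of the kickstand, an orange rod of 10 mm diameter. It swings about an axis parallel to the frame's hinge, 117 mm from the foot, through the frame's point x = 6, y = 125, z = 100 mm (20 mm clear of the frame's +y edge); stowed, the centre of the foot is 27 mm above the top edge of the frame
- bottle_center (a point): centre (half-way up, 45 mm above its underside) of the small amber bottle with red cap, 52 mm diameter up to 70 mm height, 90 mm high in all, about 0.16 kg; stands at first on the foot plate where the kickstand comes down, z axis up
- trivet_top (a point): centre of the top face of the fixed round cork trivet, 110 mm diameter, 8 mm thick
- scale: bystander: fixed white kitchen scale, 170 (x) x 130 (y) x 32 mm, with a round yellow pan; origin at its underside
- jug: bystander: clear measuring jug, 86 mm diameter, 110 mm high, handle at +y; origin at the centre of its underside
- cups: bystander: stack of small white paper cups, 62 mm diameter, 84 mm high; origin at the centre of its underside
Not all that is in view belongs to the job. What is shaped like the part that bears trivet_top but black is not meant.

How it is judged (in metres and radians):
On the way, in this order (a step that is already met when the one before it is completed fails the run):
1. the bottle stands upright and fully on the trivet, let go (horizontal distance between bottle_center and trivet_top below 0.03 m and height (world z) of bottle_center below 0.06 m and angle between bottle_center's own z axis and vertical below 0.1 rad and contact force between the fingers and bottle below 0.1 N), for 0.2 s.
2. the kickstand has been flipped over centre and is down (value of joint kickstand above 2.5 rad), for 0.2 s.
At the end, for the whole second after the job is handed in: the bottle stands upright on the trivet (axis within 30 mm of its centre), the kickstand is down (joint above 2.5 rad), and the frame is held still within 0.06 rad of vertical by the fingers or gripper, which press on it with at least 0.5 N (horizontal distance between bottle_center and trivet_top below 0.03 m and height (world z) of bottle_center below 0.06 m and angle between bottle_center's own z axis and vertical below 0.1 rad and value of joint kickstand above 2.5 rad and value of joint tilt between -0.06 and 0.06 rad and velocity of joint tilt between -0.1 and 0.1 rad/s and contact force between any of the fingers, the arm and frame above 0.5 N); the arm keeps its last pose, push and grip.
It fails at once if the bottle is tipped over (angle between bottle_center's own z axis and vertical above 0.6 rad).
It fails at once if the jug is shifted by more than 30 mm (distance of jug from where it was at the start of the episode above 0.03 m).
It fails at once if the stack of cups is shifted by more than 30 mm (distance of cups from where it was at the start of the episode above 0.03 m).
It also fails if it takes over 72 s, if anything falls off the work surface, if the arm or the gripper's body presses on something with over 40 N, if the wrist force passes 120 N, or if a joint passes its speed limit or range.

## Working session

There is one attempt and no reset: what is moved stays moved. The work goes in short steps, Python scripts to look and compute and a tool call to move; the robot and the scene stay as the last step left them, time stands still between calls to the robot, and variables do not carry over. Pictures are saved under pics/ and viewed, about 8 in all and at most 12, crops included, and the job is handed in when it is done.

Besides the shell and the picture viewer there is one more tool, called as name(argument=value, ...) on one line, values as JSON. servo_tool: Moves the arm, as the interface text tells. Its arguments: {"type":"object","properties":{"plan":{"type":"array"},"force":{"type":"number"}},"required":["plan"]}

```bash
mkdir -p pics
cat > h.py <<'E'
import numpy as np, cv2
from cell import env
def cam(n):
    o=env.get_obs(); c=env.read_camera(n)
    K=np.array([[c['fx'],0,c['cx']],[0,c['fy'],c['cy']],[0,0,1]]); D=np.array([c['k1'],0,0,0,0.])
    if n=='wrist':
        T=c['T_tool_cam']; c['o']=o
    else:
        R=cv2.Rodrigues(np.array(c['rvec'],float))[0]; c['R']=R; c['C']=-R.T@np.array(c['tvec'],float).ravel()
    c['K']=K; c['D']=D
    return c
def ray(c,uv):
    p=cv2.undistortPoints(np.array(uv,float).reshape(-1,1,2),c['K'],c['D']).reshape(-1,2)
    return np.c_[p,np.ones(len(p))]@c['R']
def plane(c,uv,z):
    d=ray(c,uv); return c['C']+d*((z-c['C'][2])/d[:,2])[:,None]
def proj(c,P):
    return cv2.projectPoints(np.array(P,float).reshape(-1,3),np.array(c['rvec'],float),np.array(c['tvec'],float),c['K'],c['D'])[0].reshape(-1,2)
def tri(cs,uvs):
    A=np.zeros((3,3));b=np.zeros(3)
    for c,u in zip(cs,uvs):
        d=ray(c,u)[0];d/=np.linalg.norm(d);M=np.eye(3)-np.outer(d,d);A+=M;b+=M@c['C']
    return np.linalg.solve(A,b)
E
python3 - <<'E'
from h import *
for n in('scene','top'):
    c=cam(n); cv2.imwrite(f'pics/{n}0.png',c['image']); print(n,c['C'],c['k1'])
print(env.get_obs())
E
```

```text
scene [1.20606386 0.40299981 0.95587301] -0.129759472436594
top [0.52428488 0.03316194 1.41435398] -0.022718820346356063
{'time_s': 0.1, 'qpos': array([65.20604156, 18.43487647, -4.01594465, 83.16734904,  1.29556022,
       78.541769  , -3.26048911]), 'joint_velocities': array([ 0.05143088, -0.1390504 , -0.04644404, -0.15896381,  0.06667941,
        0.01375214, -0.04581648]), 'effort': array([ 5.47330058e-05, -4.92572057e+01, -4.05578529e-01, -3.13396990e+01,
       -6.40660431e-02,  3.95199435e-02,  7.49266155e-05]), 'tool_pos': array([ 0.28059894, -0.58572489,  0.20137519]), 'tool_rot': array([-1.79901271e+02,  5.90116761e-03,  2.56035603e+01]), 'force': array([ 0.02967031,  0.15860463, -0.12361074]), 'wrist_torque': array([-0.01520119, -0.0488217 , -0.02913752]), 'grip_width': 0.08703409372732593}
```

View pics/scene0.png

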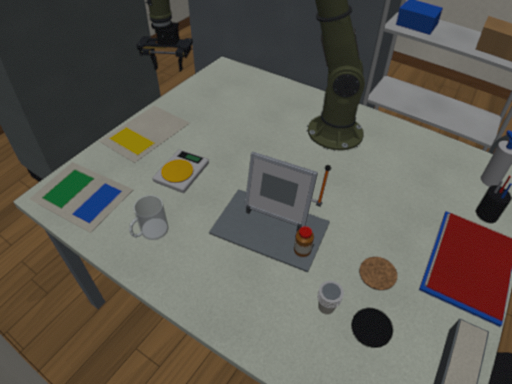

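View pics/top0.png

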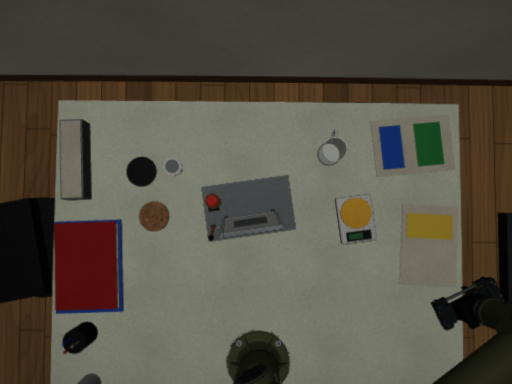

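The scene view shows the frame at (282,188), the bottle at (305,240), the kickstand from (320,203) to (328,168), the cork trivet at (378,273) and the cups at (330,295). In the top view the bottle cap is at (213,201), the trivet at (154,216), the cups at (173,167), the kickstand at about (212,232), and the foot plate spans (202–296, 176–242).

Run:
```python
from h import *
cs={n:cam(n) for n in('scene','top')}
t=cs['top'];s=cs['scene']
def blob(c,f,box,name):
    x0,y0,x1,y1=box; im=c['image'][y0:y1,x0:x1]; hsv=cv2.cvtColor(im,cv2.COLOR_BGR2HSV).astype(int)
    m=f(hsv[...,0],hsv[...,1],hsv[...,2]).astype(np.uint8)
    n,l,st,ce=cv2.connectedComponentsWithStats(m); k=1+np.argmax(st[1:,4]); print(name,ce[k]+[x0,y0],st[k]); 
    return ce[k]+[x0,y0],(l==k),(x0,y0)
cork=lambda h,S,v:(h<22)&(S>60)
red=lambda h,S,v:((h<6)|(h>174))&(S>140)
u,_,_=blob(t,cork,(130,192,180,240),'trivet t');print(plane(t,u,.008))
u,_,_=blob(s,cork,(350,245,405,300),'trivet s');print(plane(s,u,.008))
u1,_,_=blob(t,red,(203,190,225,213),'cap t');print(plane(t,u1,.102))
u2,_,_=blob(s,red,(290,220,320,245),'cap s');print(plane(s,u2,.097)); print('tri cap',tri([t,s],[u1,u2]))
def plate(h,S,v): return (v>70)&(v<150)&(S<60)
u,m,o=blob(t,plate,(190,165,310,250),'plate')
cnt=max(cv2.findContours(m.astype(np.uint8),0,2)[0],key=cv2.contourArea); r=cv2.boxPoints(cv2.minAreaRect(cnt))+o
P=plane(t,r,.012);print(P,np.linalg.norm(P-np.roll(P,1,0),axis=1),P.mean(0))
for n,b in(('scene',(310,155,340,215)),('top',(200,218,222,245))):
    c=cs[n];x0,y0,x1,y1=b
    big=cv2.resize(c['image'][y0:y1,x0:x1],None,fx=9,fy=9,interpolation=2);cv2.imwrite(f'pics/k_{n}.png',big)
# cups
hs=plane(t,[[173,167]],.084);print('cups',hs,'jug',plane(t,[[329,152]],.11))
a=cv2.imread('pics/k_scene.png');b=cv2.imread('pics/k_top.png');H=max(a.shape[0],b.shape[0])
b=np.vstack([b,np.zeros((H-b.shape[0],b.shape[1],3),np.uint8)]);cv2.imwrite('pics/k.png',np.hstack([a,b]))
```

```text
trivet t [153.5988935  215.82710927] [  9   9  30  31 723]
[[0.52168294 0.38194135 0.008     ]]
trivet s [377.89119171 272.8746114 ] [ 10  12  37  33 965]
[[0.52549134 0.38243868 0.008     ]]
cap t [211.47727273 200.38636364] [ 4  5 10 11 88]
[[0.57549352 0.16347427 0.102     ]]
cap s [304.94166667 231.71666667] [  9   6  13  12 120]
[[0.57607771 0.16240794 0.097     ]]
tri cap [0.57601444 0.16321851 0.09744072]
plate [249.94798206 205.33158232] [   0    0  120   85 7805]
[[ 0.7073962   0.25212383  0.012     ]
 [ 0.71083318 -0.18191455  0.012     ]
 [ 0.40550936 -0.18173344  0.012     ]
 [ 0.40321586  0.24770901  0.012     ]] [0.30421238 0.43405199 0.30532387 0.42944858] [0.55673865 0.03404621 0.012     ]
cups [[0.69062503 0.29943466 0.084     ]] jug [[ 0.7429561  -0.23532294  0.11      ]]
```

View pics/k.png

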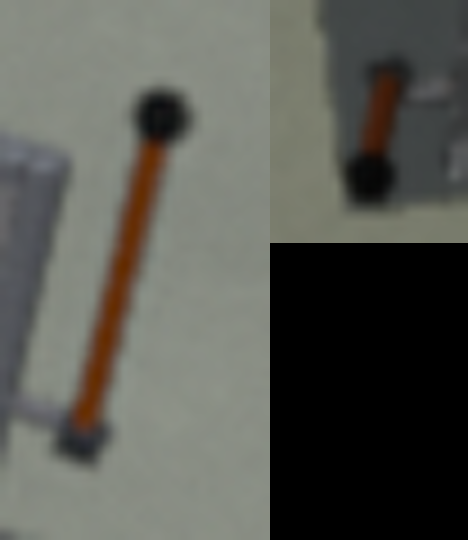

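The crop shows the kickstand's black foot at scene pixel (327.8,167.9) and top pixel (210.6,237), with the pivot at scene (319,203.5) and top (213,226).

Run:
```python
from h import *
t=cam('top');s=cam('scene')
f=tri([t,s],[[210.6,237],[327.5,167.5]]);p=tri([t,s],[[212.7,226],[318.8,203.2]])
print('foot',f,'pivot',p,np.linalg.norm(f-p))
g=cv2.cvtColor(t['image'],cv2.COLOR_BGR2HSV)
m=cv2.inRange(g,(0,0,60),(179,255,135))[168:250,195:303]
m=cv2.morphologyEx(m,cv2.MORPH_CLOSE,np.ones((3,3)));cnt=max(cv2.findContours(m,0,2)[0],key=cv2.contourArea)
r=cv2.minAreaRect(cnt);b=cv2.boxPoints(r)+[195,168];P=plane(t,b,.012)
print(b,P,np.linalg.norm(P-np.roll(P,1,0),axis=1),P.mean(0))
# check manual corners
Q=plane(t,[[202,187],[289,176],[296,231],[208,242]],.012);print(Q,Q.mean(0))
```

```text
foot [0.45947622 0.15095608 0.24306865] pivot [0.48947968 0.1559012  0.13045614] 0.11664578632415301
[[195.         248.99998474]
 [195.         168.        ]
 [301.99998474 168.        ]
 [301.99998474 248.99998474]] [[ 0.40332849  0.22970947  0.012     ]
 [ 0.69655013  0.23377156  0.012     ]
 [ 0.69959902 -0.15627063  0.012     ]
 [ 0.40539661 -0.15636505  0.012     ]] [0.38608005 0.29324978 0.3900541  0.29420243] [0.55121856 0.03771134 0.012     ]
[[ 0.62740431  0.20737854  0.012     ]
 [ 0.66989212 -0.10876948  0.012     ]
 [ 0.47015933 -0.1345399   0.012     ]
 [ 0.42873731  0.18319902  0.012     ]] [0.54904827 0.03681705 0.012     ]
```

servo_tool(plan=[[1, [0, 0, -3.5], [0, 0, 6]], [1, [0, 0, -3.5], [0, 0, 6]], [1, [0, 0, -3.5], [0, 0, 6]]])

```text
time_s: 0.55
tool_pos: [0.2781, -0.5814, 0.2984]
tool_rot: [-178.8, 0.4, 7.0]
force: [0.3, -0.4, -0.7]
grip_width: 0.0868
```

```bash
cat >> h.py <<'E'
from scipy.spatial.transform import Rotation as Ro
O=np.array([.517,.033,0]);YAW=7.4
def S(x,y,z):  # stand mm -> world m
    return O+Ro.from_euler('z',YAW,degrees=True).apply(np.array([x,y,z])/1000)
def to(P,yaw=YAW):
    o=env.get_obs();R=Ro.from_euler('xyz',o['tool_rot'],degrees=True)
    d=R.inv().apply(np.array(P)-o['tool_pos'])*100
    w=(R.inv()*Ro.from_euler('xyz',[180,0,yaw],degrees=True)).as_rotvec(degrees=True)
    print('t',o['time_s'],'pos',o['tool_pos'].round(4),o['tool_rot'].round(2),'F',o['force'].round(2),'shift cm',d.round(2),'turn',w.round(2))
E
python3 -c "
from h import *
to([.5755,.163,.30])"
```

```text
t 0.55 pos [ 0.2781 -0.5814  0.2984] [-178.82    0.43    6.99] F [ 0.32 -0.43 -0.67] shift cm [ 38.57 -70.26   1.  ] turn [-1.19  0.43 -0.42]
```

servo_tool(plan=[[1, [2, -3.65, 0], [-1, 0.4, 0]], [1, [2, -3.65, 0], [0, 0, 0]], [1, [2, -3.65, 0], [0, 0, 0]], [1, [2, -3.65, 0], [0, 0, 0]], [1, [2, -3.65, 0], [0, 0, 0]], [1, [2, -3.65, 0], [0, 0, 0]], [1, [2, -3.65, 0], [0, 0, 0]], [1, [2, -3.65, 0], [0, 0, 0]], [1, [2, -3.65, 0], [0, 0, 0]], [1, [2, -3.65, 0], [0, 0, 0]], [1, [2, -3.65, 0], [0, 0, 0]], [1, [2, -3.65, 0], [0, 0, 0]], [1, [2, -3.65, 0], [0, 0, 0]], [1, [2, -3.65, 0], [0, 0, 0]], [1, [2, -3.65, 0], [0, 0, 0]], [1, [2, -3.65, 0], [0, 0, 0]], [1, [2, -3.65, 0], [0, 0, 0]]])

```text
time_s: 1.97
tool_pos: [0.5477, 0.0613, 0.3021]
tool_rot: [178.4, -0.7, 5.3]
force: [1.0, 0.2, 0.4]
grip_width: 0.0869
```

```bash
python3 -c "
from h import *
to([.5755,.163,.30])"
```

```text
t 1.9667 pos [0.5477 0.0613 0.3021] [178.35  -0.69   5.32] F [1.   0.25 0.36] shift cm [ 3.71 -9.87 -0.03] turn [ 1.66 -0.66 -2.09]
```

servo_tool(plan=[[1, [1.2, -3, 0], [1.6, -0.7, -2]], [1, [1.2, -3, 0], [0, 0, 0]], [1, [1.2, -3, 0], [0, 0, 0]], [1, [0, -0.5, 0], [0, 0, 0]], [1, [0, 0, 0], [0, 0, 0]]])

```text
time_s: 2.38
tool_pos: [0.5724, 0.1764, 0.3006]
tool_rot: [-179.6, 0.1, 8.2]
force: [-0.5, -0.3, 0.5]
grip_width: 0.0871
```

Run:
```python
from h import *
to([.5755,.163,.20])
c=cam('wrist');o=c['o'];R=Ro.from_euler('xyz',o['tool_rot'],degrees=True).as_matrix()
T=c['T_tool_cam'];c['C']=o['tool_pos']+R@T[:3,3];c['R']=(R@T[:3,:3]).T
cv2.imwrite('pics/w1.png',c['image'])
h=cv2.cvtColor(c['image'],cv2.COLOR_BGR2HSV).astype(int)
m=(((h[...,0]<6)|(h[...,0]>174))&(h[...,1]>140)).astype(np.uint8)
n,l,st,ce=cv2.connectedComponentsWithStats(m)
for k in range(1,n):
    if st[k,4]>150: print(st[k],ce[k],plane(c,ce[k],.1))
```

```text
t 2.3833 pos [0.5724 0.1764 0.3006] [-1.7957e+02  6.0000e-02  8.2100e+00] F [-0.5  -0.31  0.49] shift cm [ 0.13  1.44 10.05] turn [-0.43  0.07  0.81]
[257 148  30  30 679] [270.84977909 162.77319588] [[0.57578748 0.16434911 0.1       ]]
[   0  167   31   58 1578] [ 13.7382763  196.57097592] [[0.48709629 0.4796453  0.1       ]]
```

View pics/w1.png

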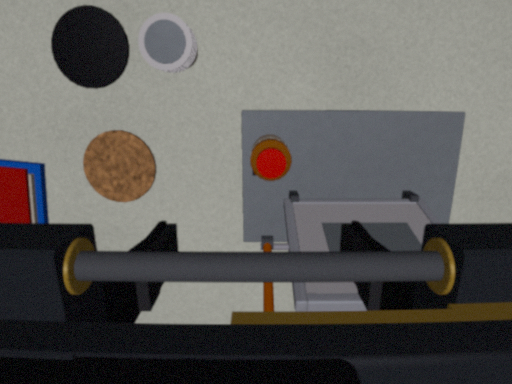

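The wrist view shows the bottle cap at (271,163), with the trivet at (119,165) and the kickstand near (267,270). It confirms the bottle at (0.5757, 0.164).

servo_tool(plan=[[1, [0.2, 1.3, 2], [-0.4, 0, 0.8]], [1, [0, 0, 3], [0, 0, 0]], [1, [0, 0, 3], [0, 0, 0]], [1, [0, 0, 3], [0, 0, 0]], [1, [0, 0, 1], [0, 0, 0]], [1, [0, 0, 0], [0, 0, 0]]])

```text
time_s: 2.93
tool_pos: [0.5788, 0.1518, 0.1795]
tool_rot: [179.6, -0.3, 6.6]
force: [-0.7, 0.6, 0.8]
grip_width: 0.0871
```

```bash
python3 -c "
from h import *
to([.5757,.164,.046])"
```

```text
t 2.9333 pos [0.5788 0.1518 0.1795] [179.59  -0.33   6.64] F [-0.68  0.61  0.81] shift cm [-0.25 -1.35 13.34] turn [ 0.41 -0.33 -0.76]
```

servo_tool(plan=[[1, [-0.2, -0.6, 0], [0.4, -0.3, -0.7]], [1, [0, -0.4, 0], [0, 0, 0]], [1, [0, 0, 0], [0, 0, 0]], [1, [0, 0, 0], [0, 0, 0]]])

```text
time_s: 3.27
tool_pos: [0.5779, 0.1598, 0.1844]
tool_rot: [180.0, -0.3, 7.1]
force: [0.1, -0.1, -0.3]
grip_width: 0.0874
```

```bash
python3 -c "
from h import *
to([.5757,.164,.046])"
```

```text
t 3.2667 pos [0.5779 0.1598 0.1844] [179.97  -0.32   7.14] F [ 0.06 -0.13 -0.26] shift cm [-0.24 -0.45 13.84] turn [ 0.03 -0.32 -0.26]
```

servo_tool(plan=[[1, [-0.2, -0.4, 1], [0, -0.3, -0.3]], [1, [0, 0, 2.5], [0, 0, 0]], [1, [0, 0, 2.5], [0, 0, 0]], [1, [0, 0, 2.5], [0, 0, 0]], [1, [0, 0, 2], [0, 0, 0]], [1, [0, 0, 1], [0, 0, 0]], [1, [0, 0, 0], [0, 0, 0]], [1, [0, 0, 0], [0, 0, 0]]])

```text
time_s: 3.93
tool_pos: [0.58, 0.1696, 0.0704]
tool_rot: [-179.9, -0.8, 7.7]
force: [1.1, -0.6, 0.5]
grip_width: 0.0868
```

```bash
python3 -c "
from h import *
to([.5757,.164,.046])"
```

```text
t 3.9333 pos [0.58   0.1696 0.0704] [-179.9    -0.75    7.75] F [ 1.09 -0.64  0.54] shift cm [-0.54  0.5   2.43] turn [-0.1  -0.75  0.35]
```

servo_tool(plan=[[1, [-0.4, 0.4, 0.6], [0, -0.7, 0.3]], [1, [0, 0, 0.9], [0, 0, 0]], [1, [0, 0, 0.8], [0, 0, 0]], [1, [0, 0, 0], [0, 0, 0]], [1, [0, 0, 0], [0, 0, 0]]])

```text
time_s: 4.35
tool_pos: [0.5795, 0.1657, 0.0494]
tool_rot: [-179.9, -0.4, 7.4]
force: [0.2, 0.6, 0.6]
grip_width: 0.0871
```

```bash
python3 -c "
from h import *
to([.5757,.164,.046])"
```

```text
t 4.35 pos [0.5795 0.1657 0.0494] [-179.87   -0.38    7.4 ] F [0.17 0.56 0.58] shift cm [-0.4   0.13  0.34] turn [-0.13 -0.38 -0.  ]
```

Centre it, then grip.

servo_tool(plan=[[1, [-0.4, 0.1, 0.3], [0, -0.4, 0]], [1, [0, 0, 0], [0, 0, 0]], [0, [0, 0, 0], [0, 0, 0]], [0, [0, 0, 0], [0, 0, 0]], [0, [0, 0, 0], [0, 0, 0]], [0, [0, 0, 0], [0, 0, 0]], [0, [0, 0, 0], [0, 0, 0]], [0, [0, 0, 0], [0, 0, 0]], [0, [0, 0, 0], [0, 0, 0]], [0, [0, 0, 0], [0, 0, 0]]], force=15)

```text
time_s: 5.18
tool_pos: [0.5764, 0.1643, 0.0477]
tool_rot: [-179.9, -0.1, 7.4]
force: [0.4, -0.7, -0.3]
grip_width: 0.0511
```

```bash
python3 -c "
from h import *
to([.5236,.382,.14])
print(env.get_obs()['grip_width'])"
```

```text
t 5.1833 pos [0.5764 0.1643 0.0477] [-1.7988e+02 -9.0000e-02  7.3900e+00] F [ 0.35 -0.7  -0.28] shift cm [ -2.42 -22.29  -9.19] turn [-0.12 -0.09 -0.01]
0.05111342274999158
```

servo_tool(plan=[[0, [0, 0, -1.5], [0, 0, 0]], [0, [0, 0, -2.5], [0, 0, 0]], [0, [0, 0, -2], [0, 0, 0]], [0, [-0.2, -1.5, 0], [0, 0, 0]], [0, [-0.3, -2.5, 0], [0, 0, 0]], [0, [-0.3, -2.5, 0], [0, 0, 0]], [0, [-0.3, -2.5, 0], [0, 0, 0]], [0, [-0.3, -2.5, 0], [0, 0, 0]], [0, [-0.3, -2.5, 0], [0, 0, 0]], [0, [-0.2, -2, 0], [0, 0, 0]], [0, [-0.1, -1, 0], [0, 0, 0]], [0, [0, 0, 0], [0, 0, 0]], [0, [0, 0, 0], [0, 0, 0]]])

```text
time_s: 6.27
tool_pos: [0.5307, 0.3317, 0.1046]
tool_rot: [179.9, 0.5, 7.0]
force: [0.7, -0.4, -1.3]
grip_width: 0.0514
```

```bash
python3 -c "
from h import *
to([.5236,.382,.0445])
print(env.get_obs()['grip_width'])"
```

```text
t 6.2667 pos [0.5307 0.3317 0.1046] [179.93   0.5    7.02] F [ 0.74 -0.44 -1.32] shift cm [-0.03 -5.09  6.01] turn [ 0.07  0.5  -0.38]
0.05141240065234225
```

servo_tool(plan=[[0, [0, -1.5, 0], [0, 0.5, -0.3]], [0, [0, -1.6, 0], [0, 0, 0]], [0, [0, -1.4, 0], [0, 0, 0]], [0, [0, -0.5, 0], [0, 0, 0]], [0, [0, 0, 0], [0, 0, 0]], [0, [0, 0, 0], [0, 0, 0]]])

```text
time_s: 6.77
tool_pos: [0.5294, 0.3722, 0.1025]
tool_rot: [179.4, 0.1, 6.6]
force: [-0.0, -0.9, -2.1]
grip_width: 0.0513
```

```bash
python3 -c "
from h import *
to([.5236,.382,.0445])"
```

```text
t 6.7667 pos [0.5294 0.3722 0.1025] [1.7945e+02 5.0000e-02 6.6400e+00] F [-0.03 -0.93 -2.13] shift cm [-0.46 -1.1   5.79] turn [ 0.55  0.06 -0.76]
```

servo_tool(plan=[[0, [-0.5, -1, 0.8], [0.5, 0, -0.7]], [0, [0, 0, 1.5], [0, 0, 0]], [0, [0, 0, 1.5], [0, 0, 0]], [0, [0, 0, 0.7], [0, 0, 0]], [0, [0, 0, 0], [0, 0, 0]], [0, [0, 0, 0], [0, 0, 0]]])

```text
time_s: 7.27
tool_pos: [0.5236, 0.3773, 0.0514]
tool_rot: [179.8, 0.1, 7.2]
force: [-0.2, -0.8, -0.7]
grip_width: 0.0516
```

```bash
python3 -c "
from h import *
to([.5236,.382,.0445])"
```

```text
t 7.2667 pos [0.5236 0.3773 0.0514] [1.7979e+02 1.5000e-01 7.1800e+00] F [-0.17 -0.77 -0.71] shift cm [ 0.06 -0.46  0.69] turn [ 0.21  0.15 -0.22]
```

servo_tool(plan=[[0, [0, -0.4, 0.3], [0.2, 0, 0]], [0, [0, 0, 0.3], [0, 0, 0]], [0, [0, 0, 0.2], [0, 0, 0]], [0, [0, 0, 0.1], [0, 0, 0]], [0, [0, 0, 0], [0, 0, 0]], [0, [0, 0, 0], [0, 0, 0]]])

```text
time_s: 7.77
tool_pos: [0.525, 0.382, 0.0449]
tool_rot: [-180.0, -0.1, 7.1]
force: [0.7, 0.3, -1.6]
grip_width: 0.0518
```

```bash
python3 -c "
from h import *
to([.5236,.382,.0445])"
```

```text
t 7.7667 pos [0.525  0.382  0.0449] [-1.7997e+02 -8.0000e-02  7.1200e+00] F [ 0.73  0.35 -1.64] shift cm [-0.13 -0.02  0.04] turn [-0.03 -0.08 -0.28]
```

servo_tool(plan=[[0, [0, 0, 0.15], [0, 0, 0]], [0, [0, 0, 0.1], [0, 0, 0]], [0, [0, 0, 0], [0, 0, 0]], [0, [0, 0, 0], [0, 0, 0]]])

```text
time_s: 8.1
tool_pos: [0.526, 0.3827, 0.0438]
tool_rot: [-179.9, -0.2, 7.1]
force: [-0.0, 0.1, -2.0]
grip_width: 0.0511
```

servo_tool(plan=[[0, [0, 0, 0.15], [0, 0, 0]], [0, [0, 0, 0.1], [0, 0, 0]], [0, [0, 0, 0], [0, 0, 0]], [0, [0, 0, 0], [0, 0, 0]]])

```text
time_s: 8.43
tool_pos: [0.5267, 0.3831, 0.0438]
tool_rot: [-179.9, -0.3, 7.1]
force: [0.2, -0.8, -0.9]
grip_width: 0.0517
```

Height has stalled and the load is falling, so it has touched down. Release.

servo_tool(plan=[[0.5, [0, 0, 0.05], [0, 0, 0]], [1, [0, 0, 0], [0, 0, 0]], [1, [0, 0, 0], [0, 0, 0]], [1, [0, 0, 0], [0, 0, 0]], [1, [0, 0, 0], [0, 0, 0]], [1, [0, 0, 0], [0, 0, 0]], [1, [0, 0, 0], [0, 0, 0]]])

```text
time_s: 9.02
tool_pos: [0.527, 0.3835, 0.0427]
tool_rot: [-179.9, -0.4, 7.1]
force: [-0.9, 0.1, -0.8]
grip_width: 0.0823
```

servo_tool(plan=[[1, [0, 0, -1], [0, 0, 0]], [1, [0, 0, -2.5], [0, 0, 0]], [1, [0, 0, -3], [0, 0, 0]], [1, [0, 0, -3], [0, 0, 0]], [1, [0, 0, -3], [0, 0, 0]], [1, [0, 0, -3], [0, 0, 0]], [1, [0, 0, -3], [0, 0, 0]], [0, [0, 0, -3], [0, 0, 0]], [0, [0, 0, 0], [0, 0, 0]], [0, [0, 0, 0], [0, 0, 0]]])

```text
time_s: 9.85
tool_pos: [0.5234, 0.3829, 0.2726]
tool_rot: [-179.8, -0.3, 7.3]
force: [-1.0, 0.7, -1.2]
grip_width: 0.0741
```

Run:
```python
from h import *
t=cam('top');s=cam('scene');print(env.get_obs()['grip_width'])
to(S(-90,130,290))
cv2.imwrite('pics/p1.png',cv2.resize(s['image'][140:340,210:440],None,fx=2.6,fy=2.6))
c=s
h=cv2.cvtColor(c['image'],cv2.COLOR_BGR2HSV).astype(int)
m=(((h[...,0]<6)|(h[...,0]>174))&(h[...,1]>140)).astype(np.uint8);m[:,425:]=0
n,l,st,ce=cv2.connectedComponentsWithStats(m)
for k in range(1,n):
    if st[k,4]>40: print(st[k],ce[k],plane(c,ce[k],.093))
```

```text
0.06662754509350968
t 9.95 pos [0.5232 0.383  0.2718] [-179.83   -0.26    7.27] F [ 0.67  0.4  -0.45] shift cm [-14.06  21.65  -1.95] turn [-0.17 -0.26 -0.13]
[379 251  13  12 121] [385.19008264 256.39669421] [[0.5273504  0.38188403 0.093     ]]
```

View pics/p1.png

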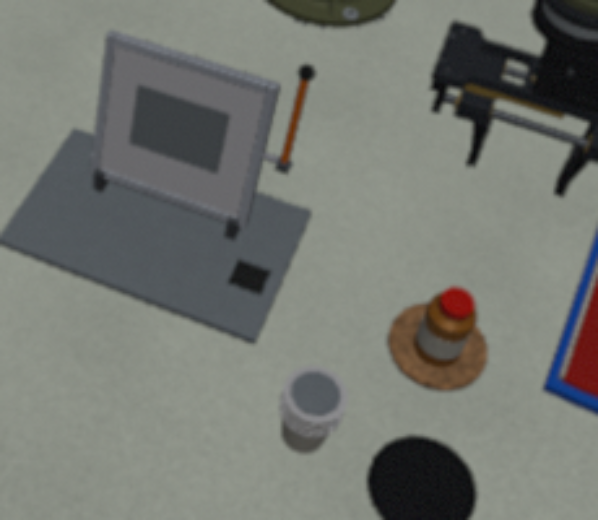

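The crop shows the bottle upright on the trivet at about (445,330), the pad free at (250,276), and the kickstand still stowed at (295,120).

servo_tool(plan=[[0, [-1.5, 1, -2], [0, 0, 0]], [0, [-2, 2.5, 0], [0, 0, 0]], [0, [-2, 2.5, 0], [0, 0, 0]], [0, [-2, 2.5, 0], [0, 0, 0]], [0, [-2, 2.5, 0], [0, 0, 0]], [0, [-2, 2.5, 0], [0, 0, 0]], [0, [-1, 2.5, 0], [0, 0, 0]], [0, [-0.5, 2.5, 0], [0, 0, 0]], [0, [0, 1.5, 0], [0, 0, 0]], [0, [0, 0, 0], [0, 0, 0]], [0, [0, 0, 0], [0, 0, 0]]])

```text
time_s: 10.87
tool_pos: [0.4069, 0.1549, 0.2751]
tool_rot: [180.0, 1.3, 7.1]
force: [0.2, 0.3, 0.4]
grip_width: 0.0013
```

Run:
```python
from h import *
print(S(-78,130,222));to(S(-78,130,222))
```

```text
[0.42290622 0.15187119 0.222     ]
t 10.8667 pos [0.4069 0.1549 0.2751] [180.     1.32   7.06] F [0.23 0.29 0.43] shift cm [1.68 0.49 5.28] turn [ 0.    1.32 -0.34]
```

servo_tool(plan=[[0, [0.9, 0.5, 0], [0, 1.3, 0]], [0, [0, 0, 1.2], [0, 0, 0]], [0, [0, 0, 1.5], [0, 0, 0]], [0, [0, 0, 1.5], [0, 0, 0]], [0, [0, 0, 0.8], [0, 0, 0]], [0, [0, 0, 0], [0, 0, 0]], [0, [0, 0, 0], [0, 0, 0]]])

```text
time_s: 11.45
tool_pos: [0.416, 0.1581, 0.2177]
tool_rot: [-179.7, 0.1, 7.7]
force: [0.2, 0.3, 0.7]
grip_width: 0.0003
```

Run:
```python
from h import *
to(S(-78,130,222))
```

```text
t 11.45 pos [0.416  0.1581 0.2177] [-1.7974e+02  1.5000e-01  7.7200e+00] F [0.22 0.26 0.73] shift cm [ 0.59  0.71 -0.43] turn [-0.26  0.15  0.32]
```

servo_tool(plan=[[0, [0.2, 0.6, -0.6], [0, 0, 0.3]], [0, [0.8, 0, 0], [0, 0, 0]], [0, [1, 0, 0], [0, 0, 0]], [0, [1, 0, 0], [0, 0, 0]], [0, [1, 0, 0], [0, 0, 0]], [0, [1, 0, 0], [0, 0, 0]], [0, [0, 0, 0], [0, 0, 0]]])

```text
time_s: 12.03
tool_pos: [0.475, 0.1593, 0.2294]
tool_rot: [-179.7, -0.4, 7.3]
force: [-0.5, 0.3, -0.8]
grip_width: 0.0003
```

Run:
```python
from h import *
to(S(12,129,224))
```

```text
t 12.0333 pos [0.475  0.1593 0.2294] [-179.69   -0.43    7.29] F [-0.47  0.25 -0.78] shift cm [3.73 0.16 0.57] turn [-0.31 -0.43 -0.11]
```

servo_tool(plan=[[0, [0.9, 0.2, 0.2], [-0.3, -0.4, 0]], [0, [1, 0, 0], [0, 0, 0]], [0, [1, 0, 0], [0, 0, 0]], [0, [0.5, 0, 0], [0, 0, 0]], [0, [0, 0, 0], [0, 0, 0]], [0, [0, 0, 0], [0, 0, 0]], [0, [0, 0, 0], [0, 0, 0]], [0, [0, 0, 0], [0, 0, 0]]])

```text
time_s: 12.7
tool_pos: [0.513, 0.1617, 0.2303]
tool_rot: [-179.9, -0.2, 7.2]
force: [-0.8, -0.5, 0.4]
grip_width: 0.0006
```

Run:
```python
from h import *
s=cam('scene');to(S(-80,130,260))
cv2.imwrite('pics/p2.png',cv2.resize(s['image'][110:300,210:420],None,fx=2.6,fy=2.6))
```

```text
t 12.75 pos [0.5129 0.1617 0.2303] [-179.9    -0.21    7.17] F [-0.26  0.74  0.18] shift cm [-9.25 -0.15 -3.  ] turn [-0.1  -0.21 -0.23]
```

View pics/p2.png

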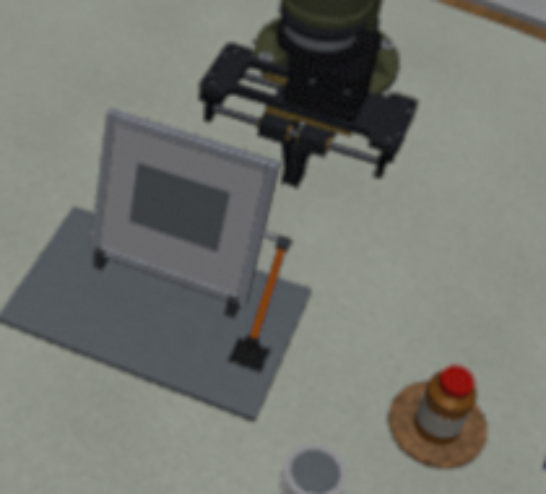

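The crop shows the kickstand down, with its foot over the pad at (250,350), and the bottle standing on the trivet. Next I go back and around to the front of the frame.

servo_tool(plan=[[0, [0, 0, -1.5], [0, 0, 0]], [0, [-1.5, 0, -1.5], [0, 0, 0]], [0, [-2, 1, 0], [0, 0, 0]], [0, [-2, 1.5, 0], [0, 0, 0]], [0, [-2, 2, 0], [0, 0, 0]], [0, [-0.8, 2, 0], [0, 0, 0]], [0, [0, 1, 0], [0, 0, 0]], [0, [0, 0, 0], [0, 0, 0]], [0, [0, 0, 0], [0, 0, 0]]])

```text
time_s: 13.5
tool_pos: [0.4344, 0.0761, 0.2618]
tool_rot: [-180.0, -0.3, 7.4]
force: [1.4, 0.0, 0.8]
grip_width: 0.0004
```

Run:
```python
from h import *
to(S(-80,35,192))
```

```text
t 13.5 pos [0.4344 0.0761 0.2618] [-179.97   -0.35    7.4 ] F [1.38 0.01 0.81] shift cm [-0.41  1.84  6.98] turn [-0.03 -0.35 -0.  ]
```

servo_tool(plan=[[0, [-0.3, 0.5, 1], [0, -0.3, 0]], [0, [-0.1, 0, 1.5], [0, 0, 0]], [0, [0, 0, 1.5], [0, 0, 0]], [0, [0, 0, 1.5], [0, 0, 0]], [0, [0, 0, 1], [0, 0, 0]], [0, [0, 0, 0], [0, 0, 0]], [0, [0, 0, 0], [0, 0, 0]]])

```text
time_s: 14.08
tool_pos: [0.4319, 0.0768, 0.1905]
tool_rot: [-179.7, 0.1, 8.0]
force: [0.0, 0.3, -0.2]
grip_width: 0.0004
```

Run:
```python
from h import *
to(S(-12,35,192))
```

```text
t 14.0833 pos [0.4319 0.0768 0.1905] [-1.797e+02  1.300e-01  8.010e+00] F [ 0.05  0.28 -0.25] shift cm [ 6.65  2.01 -0.17] turn [-0.3   0.13  0.61]
```

servo_tool(plan=[[0, [0.7, 0.3, 0], [0, 0, 0.6]], [0, [0.8, 0, 0], [0, 0, 0]], [0, [0.8, 0, 0], [0, 0, 0]], [0, [0.8, 0, 0], [0, 0, 0]], [0, [0.7, 0, 0], [0, 0, 0]], [0, [0.5, 0, 0], [0, 0, 0]], [0, [0, 0, 0], [0, 0, 0]], [0, [0, 0, 0], [0, 0, 0]]])

```text
time_s: 14.75
tool_pos: [0.4819, 0.0806, 0.1928]
tool_rot: [-179.6, 0.0, 7.4]
force: [-1.0, -0.4, 0.2]
grip_width: 0.0004
```

Run:
```python
from h import *
to(S(-12,50,192))
```

```text
t 14.75 pos [0.4819 0.0806 0.1928] [-1.7962e+02  2.0000e-02  7.3700e+00] F [-0.97 -0.4   0.17] shift cm [1.67 0.18 0.08] turn [-0.38  0.02 -0.03]
```

servo_tool(plan=[[0, [0.5, 0, 0], [0, 0, 0]], [0, [0.4, 0, 0], [0, 0, 0]], [0, [0.2, 0, 0], [0, 0, 0]], [0, [0.2, 0, 0], [0, 0, 0]], [0, [0.1, 0, 0], [0, 0, 0]], [0, [0, 0, 0], [0, 0, 0]]])

```text
time_s: 15.25
tool_pos: [0.4968, 0.0827, 0.193]
tool_rot: [-179.6, 0.0, 7.4]
force: [-0.4, -0.3, 0.1]
grip_width: 0.0002
```

Run:
```python
from h import *
to(S(-12,50,192))
s=cam('scene')
cv2.imwrite('pics/p3.png',cv2.resize(s['image'][110:300,210:420],None,fx=2.8,fy=2.8))
```

```text
t 15.25 pos [0.4968 0.0827 0.193 ] [-1.7964e+02  2.0000e-02  7.3700e+00] F [-0.38 -0.33  0.1 ] shift cm [0.17 0.19 0.09] turn [-0.36  0.02 -0.03]
```

View pics/p3.png

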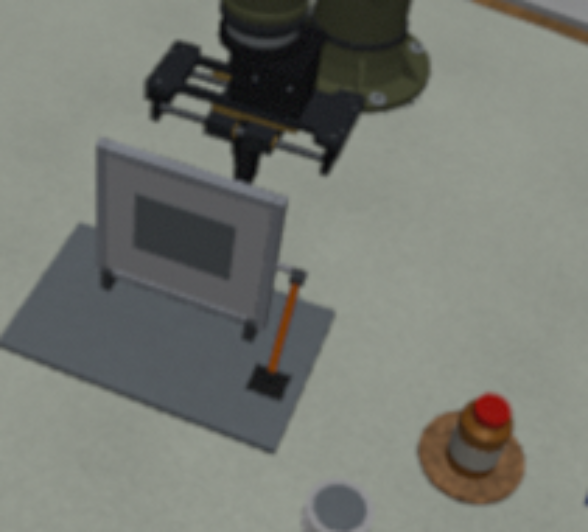

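The crop shows the frame nearly upright, with the fingers in front of its top edge at (245,175) and the kickstand foot by the pad at (268,380). I push on gently to reach the prop.

servo_tool(plan=[[0, [0.15, 0, 0], [0, 0, 0]], [0, [0.15, 0, 0], [0, 0, 0]], [0, [0, 0, 0], [0, 0, 0]]])

```text
time_s: 15.55
tool_pos: [0.4996, 0.0831, 0.193]
tool_rot: [-179.7, 0.0, 7.4]
force: [-1.2, 0.4, 0.3]
grip_width: 0.0005
```

servo_tool(plan=[[0, [0.15, 0, 0], [0, 0, 0]], [0, [0.15, 0, 0], [0, 0, 0]], [0, [0, 0, 0], [0, 0, 0]]])

```text
time_s: 15.8
tool_pos: [0.5015, 0.0834, 0.193]
tool_rot: [-179.7, 0.2, 7.4]
force: [-3.1, -0.5, 2.5]
grip_width: 0.0003
```

servo_tool(plan=[[0, [0.2, 0, 0], [0, 0, 0]], [0, [0.2, 0, 0], [0, 0, 0]], [0, [0.2, 0, 0], [0, 0, 0]]])

```text
time_s: 16.05
tool_pos: [0.5039, 0.0836, 0.1931]
tool_rot: [-179.7, 0.7, 7.4]
force: [-8.3, -1.2, 6.3]
grip_width: 0.0008
```

Run:
```python
from h import *
s=cam('scene');t=cam('top')
o=env.get_obs();print(o['tool_pos'],o['force'],o['time_s'])
for n,c,b in(('s',s,(235,140,330,265)),('t',t,(195,165,310,255))):
    x0,y0,x1,y1=b;cv2.imwrite(f'pics/f{n}.png',cv2.resize(c['image'][y0:y1,x0:x1],None,fx=4,fy=4,interpolation=2))
a=cv2.imread('pics/fs.png');b=cv2.imread('pics/ft.png');b=np.vstack([b,np.zeros((a.shape[0]-b.shape[0],b.shape[1],3),np.uint8)])
im=cv2.resize(np.hstack([a,b]),None,fx=.95,fy=.95)[:600];cv2.imwrite('pics/f.png',im);print(im.shape)
# predicted frame top-back +y corner for tilts
for q in(-.06,0,.06):
    P=[S(6+7*np.cos(q)+190*np.sin(q),y,30+190*np.cos(q)) for y in(-100,100)]
    print(q,proj(s,P).round(1).tolist())
```

```text
[0.50393039 0.08365442 0.1931317 ] [-7.7655332  -1.15818549  5.82835619] 16.15
(475, 798, 3)
-0.06 [[245.4, 158.4], [312.3, 181.1]]
0 [[243.5, 160.8], [310.9, 183.7]]
0.06 [[241.6, 163.4], [309.3, 186.6]]
```

View pics/f.png

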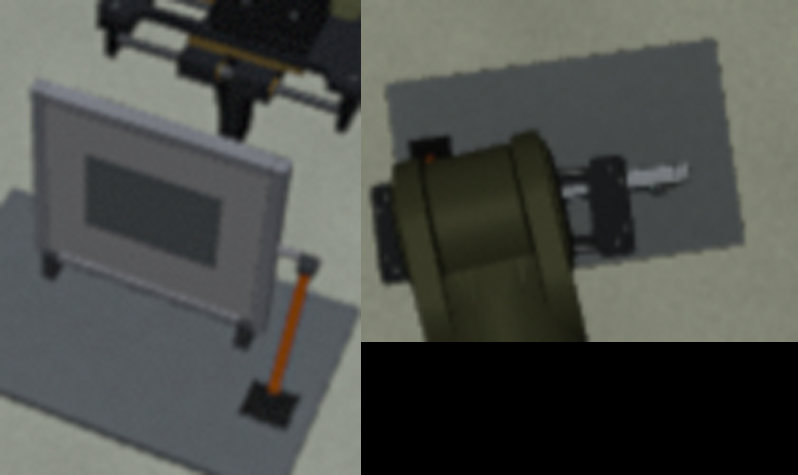

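The crops show the frame upright, its back top corners at scene (245.5,164) and (310.8,185), which fits a tilt of about 0 to 0.03. The kickstand foot is on the pad at crop (270,400). I ease the push slightly and check that it is steady.

servo_tool(plan=[[0, [0, 0, 0], [0, 0, 0]], [0, [0, 0, 0], [0, 0, 0]], [0, [0, 0, 0], [0, 0, 0]], [0, [0.1, 0, 0], [0, 0, 0]]])

```text
time_s: 16.48
tool_pos: [0.5023, 0.0834, 0.1932]
tool_rot: [-179.8, 1.1, 7.4]
force: [-6.2, -0.8, 3.6]
grip_width: 0.0006
```

servo_tool(plan=[[0, [0.1, 0, 0], [0, 0, 0]], [0, [0.1, 0, 0], [0, 0, 0]]])

```text
time_s: 16.65
tool_pos: [0.503, 0.0835, 0.1932]
tool_rot: [-179.8, 1.3, 7.4]
force: [-6.7, -0.5, 5.2]
grip_width: 0.0004
```

Run:
```python
from h import *
for i in range(6):
    s=cam('scene')
    if i%3==2: o=env.get_obs();print(o['tool_pos'].round(4),o['force'].round(2),np.abs(o['joint_velocities']).max().round(2))
h=cv2.cvtColor(s['image'],cv2.COLOR_BGR2HSV).astype(int)
m=(((h[...,0]<6)|(h[...,0]>174))&(h[...,1]>140)).astype(np.uint8);m[:,425:]=0
n,l,st,ce=cv2.connectedComponentsWithStats(m);k=1+np.argmax(st[1:,4]);print(plane(s,ce[k],.093))
print(env.sign_off())
```

```text
[0.503  0.0835 0.1932] [-6.71 -0.71  4.44] 0.06
[0.503  0.0835 0.1932] [-6.25 -1.23  4.25] 0.06
[[0.52744696 0.38190154 0.093     ]]
the job is handed in; nothing more can be done
None
```

I finished all three steps in order and handed the job in at about 17 s of robot time; the interface gave no verdict.

- **Bottle:** it stands upright on the cork trivet, let go, about 4 mm off centre by the scene camera.
- **Kickstand:** it was pushed over the top and fell fully down. The last picture shows its foot on the pad.
- **Frame:** it is held upright by the closed fingers pressing on its front, against the kickstand prop. The push was a steady 6–7 N and the arm was still.

**Tilt estimate:** the tilt was only judged from pixel positions, at about 0 to 0.03 rad. That method is good to a few hundredths of a radian, so it is not an exact check against the 0.06 rad limit. The force rising once the foot should meet the pad supports it.

**Jug and cups:** I kept the arm well clear of both. I did not measure their final positions.

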